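# Clear the lid and pop the spice box open

## Robot

A 7-joint arm with a two-finger parallel gripper is mounted at the origin on the work surface. World frame = base frame: x ahead of the robot, y to its left, z up, the work surface at z = 0. Lengths are in m, angles in rad, forces in N, time in s.
With the tool pointing down it reaches from about 0.4 to 0.85 m from the base axis. Payload 6.9 kg.
Tool frame: the origin (TCP) lies at the very end of the fingers, on their centre line; the grasp point (between the pads) lies 19 mm behind it; z points along the fingers, x is the direction in which the jaws open and shut, and the axes are right-handed (so a half turn about z gives the same grasp; the last joint's range is limited). The gripper opens to 85 mm and grips with 20 to 120 N. Pads are 22 mm wide; open, the fingers measure 114 mm over their backs; the gripper's body (76 mm by 85 mm) begins 54 mm behind the grasp point. The pads swing forward as they close: fully open they stand 13 mm farther back than shut.
Start: joints at [1.44, 0.507, -0.238, 1.5, 0.126, 1.149, -0.155], TCP at [0.146, -0.608, 0.231] pointing down, gripper open.
Joint ranges: [-3.08, 3.08], [-0.24, 2.05], [-1.43, 1.35], [0, 2.5], [-1.52, 4.66], [0.17, 1.96], [-2.89, 2.89]. Speed limits (rad/s): [2.39, 2.39, 3.14, 3.14, 3.14, 3.14, 3.14].

## Interface

Orientations are given as a rotation vector (axis times angle).
In Python, from rig import manip gives the robot as it stands.
- The arm moves only by the tool move_arm, never from a script. Its arguments are lists of equal length, an entry for each row: "translation": the shift along the tool's x, y, z normalised to -1 to 1, where 1 is 0.3 m, a list of three; "dr": the turn, a rotation vector about the tool's x, y, z normalised to -1 to 1, where 1 is pi/2 rad, a list of three. In form: {"translation": [[dx, dy, dz], ...], "dr": [[rx, ry, rz], ...]}. A call has 1 to 8 rows; each row is the pose to reach, as a shift and turn from the pose commanded when the call began, along the tool's axes at that moment; what a row does not reach only later rows make up. A row lasts 1/8 s, in which the tool goes at most 62.5 mm and 10.7 degrees, less where a joint would pass 70% of its speed; a pose out of reach is approached as far as the arm can. A call with a number of a shift or a turn outside -1 to 1 is refused whole. A call with a gripper value outside its range is refused whole. "claw" is the opening, from 0 (shut) to 1 (fully open), set as the call begins (left out, the last holds). The fingers move at their own pace and stop on an object; the grip force is fixed at half the most. Time passes only in rows, so rows that repeat a pose let the fingers close. It gives the time, the measured TCP pose, the force and the opening at its end, in the units of the state.
- manip.state(): the state, without advancing time (a new reading comes with each control period).
- manip.grab_frame(name): name is "scene" or "top"; returns (picture, depth): 384x512x3 uint8, red, green, blue; 384x512 float32, m along the optical axis (not along the pixel's ray), 0 where there is no reading.
- manip.camera_model(name): a dict with "K" (3x3 intrinsics, pixels), "dist" ([k1, k2, p1, p2, k3] as OpenCV has them; the pictures are not rectified), "camera_from_world" (4x4, takes a point from world to camera coordinates). Camera axes: x right, y down, z forward; pixel columns grow to the right and rows downward; lengths in m; the calibration is good to about 2 mm. A picture is of the moment at which its call begins. camera_model takes no time and is no camera call.
- manip.hand_in(): hands the job in, once; it reports no verdict.
Trained networks look in the newest picture that a camera, given by its name, has taken for a name from the list of things; names that differ only in an ending like _2 or _b are one class to them, and where a whole thing is asked for, a point or a joint stands for the part that bears it (a point fixed in the world has none). Each returns a list of dicts, best first, with "p" (0 to 1); they miss things now and then, are a little off and sometimes report something else, mostly with a low value. They report only what shows in the picture. A call takes as long as a camera call. They do not tell look-alikes from the thing itself.
- manip.spot_in(camera, thing): "bbox" ([left, top, width, height] in pixels, round what is visible of it).
- manip.outline_of(camera, thing): "pixels" (384x512 bool, what is visible of it) and "bbox" ([left, top, width, height] in pixels, round what is visible of it).
The state is a dict: "time": time; "joint_pos": joint angles; "qvel": joint speeds; "effort": joint torques, N m; "eef_pos": TCP position; "eef_rot": TCP orientation; "contact_force": force on the tool from outside, world axes, zero at the start; "ft_torque": the same for the moment, N m; "width": finger opening in m.
Only numpy, scipy, OpenCV 4.12 (cv2) and the standard library are available. Lean on these libraries where they do the work, as an engineer would, in place of code of your own. Each camera call takes 0.05 s, during which the arm holds its last target. There are 200 camera calls.

## Task

With the fingertips, push the red-capped spice jar along the lid of the orange-dotted spice box, back onto the fixed shelf behind the lid, so that it stands upright wholly clear of the lid. Then press down on the orange dot until the touch latch lets go, and let the lid spring ajar by itself. Push and press only: do not lift or tip the jar, and leave the green-dotted box shut and the other things where they are.

Things in the scene. Friction and masses are not known exactly. Their poses are not given: they have to be found in the camera images.
- orange_box: Fixed wooden spice box with one orange dot on its grey push-to-open lid, 247 mm deep (x), 170 mm wide (y). Origin: centre of its underside on the counter; x runs from its front to its back, z up. The 10 mm thick lid covers x from -124 to +32 mm and the whole width; its shut top is 90 mm high and nothing in front or beside it stands higher than 78 mm. Lid hinge line: along y at x = +36 mm, z = 85 mm. A fixed shelf lies behind it.
- orange_lid (a joint): Angle of the orange-dot lid, rad: 0 shut, +0.55 sprung ajar against its stop (front edge 83 mm up), -0.065 pressed fully down. Touch latch: it lets go once the dot has been pressed down about 6 mm (about 4 to 8 N there; bottom stop at 8.5 mm); as the finger goes away upward the spring raises the lid after it. It does not latch again.
- orange_dot (a point): Centre of the 26 mm orange dot on the lid's upper face, the place to press: 130 mm in front of the hinge line, mid width, 90 mm above the counter when shut.
- orange_shelf (a point): Centre of the floor of the orange-dot box's fixed rear shelf, 89 mm above the counter: x from 34 to 115 mm and y within +-78 mm of the box's origin (this point: x = 75 mm). No step up between lid and shelf; a rim 12 mm above the shelf floor runs along its back and both sides.
- spice_jar: Glass spice jar with brown spice and a red twist cap, 46 mm diameter, 62 mm high, 90 to 190 g, standing loose on the orange-dot lid; origin at the centre of its underside, z up through the cap.
- green_box: Not to be opened. Fixed wooden spice box with one green dot on its grey push-to-open lid, 247 mm deep (x), 170 mm wide (y). Origin: centre of its underside on the counter; x runs from its front to its back, z up. The 10 mm thick lid covers x from -124 to +32 mm and the whole width; its shut top is 90 mm high and nothing in front or beside it stands higher than 78 mm. Lid hinge line: along y at x = +36 mm, z = 85 mm. A fixed shelf lies behind it.
- green_lid (a joint): Angle of the green-dot lid, rad: 0 shut, +0.55 sprung ajar against its stop (front edge 83 mm up), -0.065 pressed fully down. Touch latch: it lets go once the dot has been pressed down about 6 mm (about 4 to 8 N there; bottom stop at 8.5 mm); as the finger goes away upward the spring raises the lid after it. It does not latch again.
- pepper_jar: Bystander: glass jar like the spice jar (46 mm diameter, 62 mm high) but with dark pepper and a black cap, standing on the green-dot lid; origin at the centre of its underside.
- pestle: Bystander: dark wooden pestle, 148 mm long, 38 mm thick, lying on the counter; origin under its middle.
- sieve: Bystander: orange plastic sieve, bowl 110 mm across and 36 mm high, 120 mm handle on its +y side; origin under the bowl.
- spoon_a: Bystander: stainless tasting spoon, 150 mm long, lying on the counter along its own x; origin under it.
- spoon_b: Bystander: second tasting spoon, same as the first.
- mortar: Bystander: marble mortar, 110 mm across, 70 mm high; origin under its centre.
Things that resemble listed ones, but are neither listed nor needed, are in the scene too. What is shaped like the spice_jar but purple or yellow is not meant.

How it is judged:
By the outcome, as a careful person would: the job done as asked, in the order asked, and still so for the second after the job is handed in, with the robot touching nothing.
It also fails if it takes over 48 s, if anything falls off the work surface, if the arm or the gripper's body presses on something with over 40 N, if the wrist force passes 120 N, or if a joint passes its speed limit or range.

## Working session

There is one attempt and no reset: what is moved stays moved. The work goes in short steps, Python scripts to look and compute and a tool call to move; the robot and the scene stay as the last step left them, time stands still between calls to the robot, and variables do not carry over. Pictures are saved under pics/ and viewed, about 8 in all and at most 12, crops included, and the job is handed in when it is done.

Besides the shell and the picture viewer there is one more tool, called after "Emit:" as name(argument=value, ...) on one line, values as JSON. move_arm: Moves the arm, as the interface text tells. Scaled input: -1 to 1 covers 0.3 m each way for a shift and pi/2 rad each way for a turn. Its arguments: {"type":"object","properties":{"translation":{"type":"array"},"dr":{"type":"array"},"claw":{"type":"number"}},"required":["translation","dr"]}

```bash
mkdir -p pics
cat > h.py <<'E'
import numpy as np, cv2
from rig import manip
def snap(n,fn=None):
    im,d=manip.grab_frame(n)
    if fn: cv2.imwrite('pics/'+fn,im[:,:,::-1])
    return im,d
def cloud(n,d):
    """world point for each pixel (HxWx3), nan where no depth"""
    c=manip.camera_model(n);K=np.array(c['K'],float);T=np.linalg.inv(np.array(c['camera_from_world'],float))
    h,w=d.shape;u,v=np.meshgrid(np.arange(w),np.arange(h))
    p=cv2.undistortPoints(np.stack([u,v],-1).reshape(-1,1,2).astype(float),K,np.array(c['dist'],float)).reshape(h,w,2)
    P=np.dstack([p[...,0]*d,p[...,1]*d,d]).astype(float)
    W=P@T[:3,:3].T+T[:3,3]
    W[d<=0]=np.nan
    return W
E
python3 - <<'E'
from h import *
ims=[]
for n in('scene','top'):
    im,d=snap(n);ims.append(im);np.save(n+'_d.npy',d);np.save(n+'_im.npy',im);W=cloud(n,d)
    for t in('orange_box','orange_dot','spice_jar','green_box','pepper_jar'):
        for o in manip.outline_of(n,t)[:4]:
            m=o['pixels'];print(n,t,round(o['p'],2),np.round(o['bbox']),np.nanmedian(W[m],0).round(3),np.nanpercentile(W[m],[3,97],axis=0).round(3).tolist())
cv2.imwrite('pics/a.png',ims[0][:,:,::-1]);cv2.imwrite('pics/b.png',ims[1][:,:,::-1])
s=manip.state();print(s['time'],s['eef_pos'],s['eef_rot'],s['width'],s['contact_force'])
E
```

```text
scene orange_box 0.62 [269. 176.  65.  70.] [0.596 0.152 0.089] [[0.419, 0.079, 0.006], [0.66, 0.246, 0.101]]
scene orange_dot 0.78 [268. 176.  59.  31.] [0.502 0.158 0.09 ] [[0.415, 0.086, 0.087], [0.564, 0.248, 0.094]]
scene spice_jar 0.64 [330. 192.  17.  19.] [0.511 0.315 0.046] [[0.485, 0.298, 0.009], [0.52, 0.335, 0.064]]
scene spice_jar 0.51 [290. 179.  15.  21.] [0.525 0.151 0.134] [[0.496, 0.135, 0.093], [0.534, 0.173, 0.154]]
scene spice_jar 0.4 [262. 176.  11.  16.] [0.359 0.095 0.058] [[0.337, 0.086, 0.007], [0.372, 0.123, 0.065]]
scene spice_jar 0.33 [383. 202.  33.  28.] [0.613 0.504 0.05 ] [[0.589, 0.441, 0.016], [0.667, 0.538, 0.071]]
scene green_box 0.74 [184. 187.  59.  78.] [ 0.612 -0.14   0.089] [[0.435, -0.218, 0.002], [0.672, -0.056, 0.101]]
scene pepper_jar 0.73 [325. 179.  38.  15.] [0.396 0.394 0.027] [[0.35, 0.326, 0.0], [0.421, 0.467, 0.038]]
scene pepper_jar 0.6 [202. 184.  17.  23.] [ 0.504 -0.131  0.134] [[0.477, -0.151, 0.095], [0.511, -0.111, 0.155]]
top orange_box 0.98 [179. 120.  68.  95.] [0.532 0.166 0.089] [[0.41, 0.084, 0.038], [0.648, 0.249, 0.1]]
top orange_box 0.59 [292. 151.  60.  56.] [ 0.501 -0.133  0.089] [[0.425, -0.211, 0.086], [0.573, -0.052, 0.093]]
top orange_dot 0.83 [178. 157.  64.  52.] [0.477 0.174 0.09 ] [[0.412, 0.09, 0.086], [0.559, 0.251, 0.093]]
top spice_jar 0.83 [157. 174.  18.  16.] [0.491 0.315 0.06 ] [[0.473, 0.3, 0.02], [0.509, 0.338, 0.065]]
top spice_jar 0.58 [206. 162.  20.  23.] [0.503 0.156 0.15 ] [[0.486, 0.137, 0.097], [0.526, 0.177, 0.154]]
top spice_jar 0.55 [227. 220.  18.  22.] [0.351 0.107 0.061] [[0.331, 0.09, 0.038], [0.37, 0.127, 0.065]]
top pepper_jar 0.81 [312. 169.  20.  20.] [ 0.479 -0.124  0.151] [[0.463, -0.145, 0.104], [0.498, -0.107, 0.154]]
0.6 [ 0.14600008 -0.6077188   0.23130339] [ 2.46728764e+00 -1.94473739e+00  8.48588900e-05] 0.08571400308499261 [ 0.59809057 -0.37272387  0.3427041 ]
```

View pics/a.png

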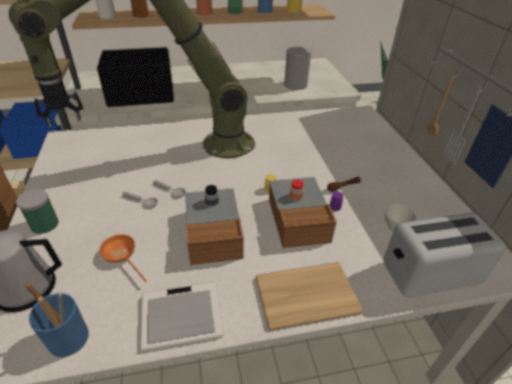

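View pics/b.png

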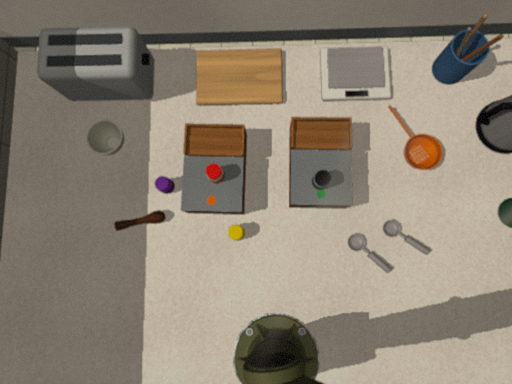

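Candidates for the jar in the top view are red at (215,172), purple at (165,184), yellow at (236,232) and black, the pepper jar, at (322,179). I choose the red cap on the orange-dotted lid at (215,172), with the dot at (211,200). Next I fit the poses and check the choice in a crop.

Run:
```python
from h import *
im=np.load('top_im.npy');W=cloud('top',np.load('top_d.npy'));
hsv=cv2.cvtColor(im,cv2.COLOR_RGB2HSV)
z=W[...,2];box=np.zeros(z.shape,bool);box[115:220,172:255]=1
top=box&(z>.075)&(z<.11)
r=cv2.minAreaRect(W[top][:,:2].astype(np.float32));print('rect',r,cv2.boxPoints(r).round(3).tolist())
lid=box&(z>.083)&(z<.096)&(hsv[...,1]<60)
r=cv2.minAreaRect(W[lid][:,:2].astype(np.float32));print('lid',r,cv2.boxPoints(r).round(3).tolist())
cap=box&(z>.145)
print('cap',cv2.minEnclosingCircle(W[cap][:,:2].astype(np.float32)),np.median(W[cap],0))
d=np.zeros_like(box);d[192:210,200:224]=1
dot=d&(hsv[...,1]>150)&(abs(z-.09)<.01);print('dot',dot.sum(),W[dot].mean(0))
for n in('top','scene'):
  im2=np.load(n+'_im.npy'); 
c=cv2.resize(im[110:220,150:260],(500,500),interpolation=3)
s=np.load('scene_im.npy')[160:250,250:350];c2=cv2.resize(s,(300,270),interpolation=3)
o=np.zeros((500,800,3),np.uint8);o[:,:500]=c;o[:270,500:]=c2
cv2.imwrite('pics/c.png',o[:,:,::-1])
from scipy.spatial.transform import Rotation as R
print(R.from_rotvec(manip.state()['eef_rot']).as_matrix().round(3))
# heights of obstacles on the left/behind robot path
```

```text
rect ((0.5317171216011047, 0.16900300979614258), (0.1704951673746109, 0.24767455458641052), 87.5767593383789) [[0.40400001406669617, 0.08900000154972076], [0.6520000100135803, 0.07900000363588333], [0.6589999794960022, 0.24899999797344208], [0.41200000047683716, 0.2590000033378601]]
lid ((0.4872821569442749, 0.17085635662078857), (0.17084284126758575, 0.158227801322937), 87.1322250366211) [[0.40400001406669617, 0.09000000357627869], [0.5619999766349792, 0.0820000022649765], [0.5709999799728394, 0.25200000405311584], [0.4129999876022339, 0.25999999046325684]]
cap ((0.5086905360221863, 0.1588214933872223), 0.02113010175526142) [0.50846542 0.15827454 0.15158993]
dot 64 [0.4389668  0.17329439 0.09018018]
[[ 0.234 -0.972  0.   ]
 [-0.972 -0.234 -0.   ]
 [ 0.    -0.    -1.   ]]
```

View pics/c.png

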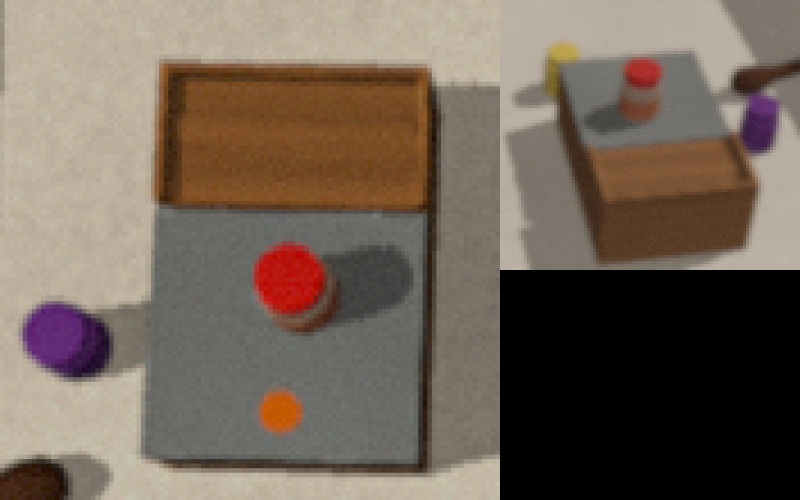

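The crop confirms that the red-capped jar stands behind the orange dot on the lid. I'll write a planner helper that converts box coordinates into tool moves.

```bash
cat > plan.py <<'E'
import sys
from h import *
from scipy.spatial.transform import Rotation as R
C=np.array([.5317,.1690]);YAW=np.radians(-2.5)
def plan(*targets):
    """targets: (frame 'w'|'b', x,y,z); prints tool-frame normalised shift + turn to jaws-along-box-y"""
    s=manip.state();p=np.array(s['eef_pos']);Rc=R.from_rotvec(s['eef_rot'])
    c,sn=np.cos(YAW),np.sin(YAW)
    # tool z down, tool x along -box y
    Rt=R.from_matrix(np.array([[sn,-c,0],[-c,-sn,0],[0,0,-1]]))
    print('t',round(s['time'],2),'pos',p.round(4),'box',(np.array([[c,sn],[-sn,c]])@(p[:2]-C)).round(4),'F',np.round(s['contact_force'],1),'w',round(s['width'],4))
    for f,x,y,z in targets:
        q=np.array([x,y,z],float)
        if f=='b': q[:2]=C+np.array([[c,-sn],[sn,c]])@q[:2]
        print(f,x,y,z,'->',(Rc.inv().apply(q-p)/.3).round(3).tolist(),'dr',((Rc.inv()*Rt).as_rotvec()/(np.pi/2)).round(3).tolist())
if __name__=='__main__':
    plan(*[(a[0],*map(float,a[1:].split(','))) for a in sys.argv[1:]])
E
python3 plan.py w.36,-.42,.26 w.45,-.3,.26 w.45,-.05,.26
```

```text
t 0.6 pos [ 0.146  -0.6077  0.2313] box [-0.3515 -0.7928] F [ 0.6 -0.4  0.3] w 0.0857
w 0.36 -0.42 0.26 -> [-0.442, -0.84, -0.096] dr [-0.0, -0.0, 0.178]
w 0.45 -0.3 0.26 -> [-0.761, -1.225, -0.096] dr [-0.0, -0.0, 0.178]
w 0.45 -0.05 0.26 -> [-1.571, -1.42, -0.096] dr [-0.0, -0.0, 0.178]
```

Emit:
move_arm(translation=[[-0.1,-0.19,-0.03],[-0.2,-0.38,-0.06],[-0.3,-0.57,-0.1],[-0.4,-0.75,-0.1],[-0.47,-0.86,-0.1],[-0.55,-0.96,-0.1],[-0.62,-0.98,-0.1],[-0.62,-0.98,-0.1]], dr=[[0,0,0.03],[0,0,0.06],[0,0,0.09],[0,0,0.12],[0,0,0.15],[0,0,0.178],[0,0,0.178],[0,0,0.178]], claw=0.3)

```text
time: 1.6
eef_pos: [0.388, -0.357, 0.2615]
eef_rot: [2.175, -2.267, -0.0]
contact_force: [0.4, -0.3, 0.1]
width: 0.0257
```

```bash
python3 plan.py w.45,-.12,.26 w.45,.1,.26 b-.075,-.0115,.26
```

```text
t 1.6 pos [ 0.388  -0.357   0.2615] box [-0.1206 -0.5318] F [ 0.4 -0.3  0.1] w 0.0257
w 0.45 -0.12 0.26 -> [-0.798, -0.174, 0.005] dr [0.0, -0.0, 0.002]
w 0.45 0.1 0.26 -> [-1.531, -0.144, 0.005] dr [0.0, -0.0, 0.002]
b -0.075 -0.0115 0.26 -> [-1.734, -0.156, 0.005] dr [0.0, -0.0, 0.002]
```

Emit:
move_arm(translation=[[-0.18,-0.1,0],[-0.36,-0.16,0],[-0.54,-0.17,0],[-0.72,-0.17,0],[-0.9,-0.17,0],[-1.0,-0.17,0],[-1.0,-0.17,0]], dr=[[0,0,0],[0,0,0],[0,0,0],[0,0,0],[0,0,0],[0,0,0],[0,0,0]])

```text
time: 2.48
eef_pos: [0.4525, -0.0602, 0.2616]
eef_rot: [-2.175, 2.267, -0.001]
contact_force: [-0.1, -0.6, 0.6]
width: 0.0255
```

```bash
python3 plan.py b-.08,-.0115,.26 b-.08,-.0115,.13
```

```text
t 2.48 pos [ 0.4525 -0.0602  0.2616] box [-0.0691 -0.2324] F [-0.1 -0.6  0.6] w 0.0255
b -0.08 -0.0115 0.26 -> [-0.737, 0.035, 0.005] dr [-0.0, -0.0, 0.001]
b -0.08 -0.0115 0.13 -> [-0.737, 0.035, 0.439] dr [-0.0, -0.0, 0.001]
```

Emit:
move_arm(translation=[[-0.18,0.01,0],[-0.36,0.02,0],[-0.55,0.035,0],[-0.737,0.035,0],[-0.737,0.035,0.12],[-0.737,0.035,0.28],[-0.737,0.035,0.4],[-0.737,0.035,0.4]], dr=[[0,0,0],[0,0,0],[0,0,0],[0,0,0],[0,0,0],[0,0,0],[0,0,0],[0,0,0]])

```text
time: 3.48
eef_pos: [0.4512, 0.1576, 0.1393]
eef_rot: [2.166, -2.269, -0.002]
contact_force: [-0.3, -0.1, 0.5]
width: 0.0256
```

```bash
python3 - <<'E'
from h import *
im,_=snap('scene');t,_=snap('top')
o=np.zeros((480,800,3),np.uint8);o[:,:400]=cv2.resize(im[140:260,240:340],(400,480),interpolation=3);o[:,400:]=cv2.resize(t[110:230,165:265],(400,480),interpolation=3)
cv2.imwrite('pics/d.png',o[:,:,::-1])
E
python3 plan.py b-.08,-.0115,.104 b-.058,-.0115,.104 b.042,-.0115,.104
```

```text
t 3.58 pos [0.4528 0.1595 0.142 ] box [-0.0784 -0.0129] F [-0.3  0.5  1.4] w 0.0256
b -0.08 -0.0115 0.104 -> [-0.005, 0.005, 0.127] dr [-0.0, -0.0, -0.001]
b -0.058 -0.0115 0.104 -> [-0.005, -0.068, 0.127] dr [-0.0, -0.0, -0.001]
b 0.042 -0.0115 0.104 -> [-0.006, -0.401, 0.127] dr [-0.0, -0.0, -0.001]
```

View pics/d.png

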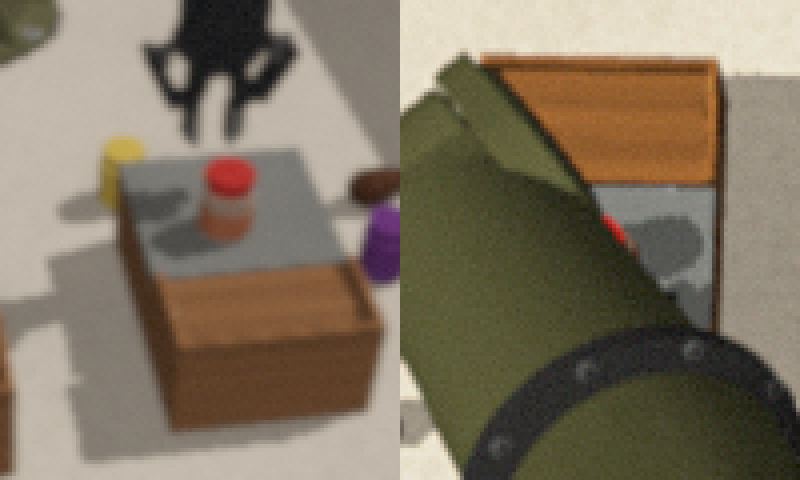

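The scene crop (left half) shows the two fingers lined up in front of the jar, which is at about (228,195). I'll lower the tool and then start the slow push.

Emit:
move_arm(translation=[[0,0,0.05],[0,0,0.1],[0,0,0.127],[0,0,0.127],[0,-0.02,0.127],[0,-0.04,0.127],[0,-0.06,0.127],[0,-0.07,0.127]], dr=[[0,0,0],[0,0,0],[0,0,0],[0,0,0],[0,0,0],[0,0,0],[0,0,0],[0,0,0]])

```text
time: 4.58
eef_pos: [0.4733, 0.1597, 0.1032]
eef_rot: [-2.172, 2.27, -0.0]
contact_force: [-0.6, -0.8, -0.5]
width: 0.0251
```

```bash
python3 plan.py b.042,-.0115,.104
python3 - <<'E'
from h import *
im,d=snap('scene');W=cloud('scene',d);hsv=cv2.cvtColor(im,cv2.COLOR_RGB2HSV)
m=((hsv[...,0]<5)|(hsv[...,0]>174))&(hsv[...,1]>170)&(W[...,2]>.12)&(W[...,0]>.4)&(W[...,0]<.7)&(abs(W[...,1]-.17)<.1)
print(m.sum(),np.nanpercentile(W[m],[2,50,98],axis=0).round(4).tolist())
E
```

```text
t 4.58 pos [0.4733 0.1597 0.1032] box [-0.058  -0.0119] F [-0.6 -0.8 -0.5] w 0.0251
b 0.042 -0.0115 0.104 -> [-0.001, -0.333, -0.002] dr [-0.0, 0.0, -0.0]
73 [[0.4968, 0.14, 0.1448], [0.5175, 0.1557, 0.1522], [0.5319, 0.1728, 0.1546]]
```

Emit:
move_arm(translation=[[0,-0.025,0],[0,-0.05,0],[0,-0.075,0],[0,-0.1,0],[0,-0.125,0],[0,-0.15,0],[0,-0.175,0],[0,-0.2,0]], dr=[[0,0,0],[0,0,0],[0,0,0],[0,0,0],[0,0,0],[0,0,0],[0,0,0],[0,0,0]])

```text
time: 5.62
eef_pos: [0.533, 0.1571, 0.1032]
eef_rot: [2.172, -2.269, -0.0]
contact_force: [-0.8, -0.1, 0.5]
width: 0.0257
```

```bash
python3 plan.py b.042,-.0115,.104
python3 - <<'E'
from h import *
im,d=snap('scene');W=cloud('scene',d);hsv=cv2.cvtColor(im,cv2.COLOR_RGB2HSV)
m=((hsv[...,0]<5)|(hsv[...,0]>174))&(hsv[...,1]>170)&(W[...,2]>.12)&(W[...,0]>.4)&(W[...,0]<.7)&(abs(W[...,1]-.17)<.1)
print(m.sum(),np.nanpercentile(W[m],[2,50,98],axis=0).round(4).tolist())
cv2.imwrite('pics/e.png',cv2.resize(im[140:260,240:340],(500,600),interpolation=3)[:,:,::-1])
E
```

```text
t 5.62 pos [0.533  0.1571 0.1032] box [ 0.0018 -0.0118] F [-0.8 -0.1  0.5] w 0.0257
b 0.042 -0.0115 0.104 -> [-0.001, -0.134, -0.003] dr [0.0, 0.0, -0.0]
80 [[0.5493, 0.1396, 0.1458], [0.5689, 0.1554, 0.1518], [0.5854, 0.171, 0.1543]]
```

View pics/e.png

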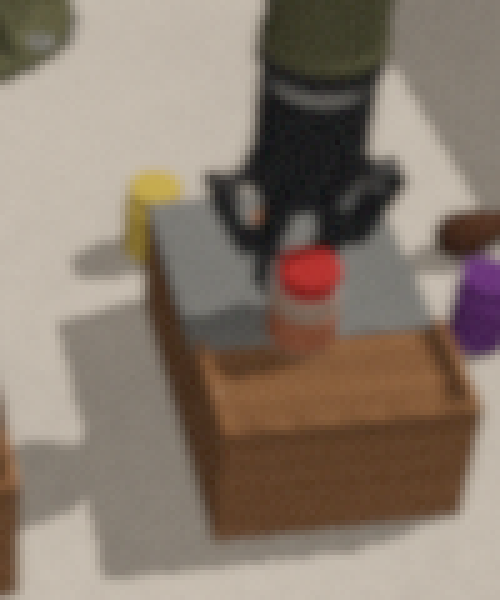

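The picture shows the jar upright at the lid's rear edge, with its cap at (310,272). I need about 45 mm more.

Emit:
move_arm(translation=[[0,-0.025,0],[0,-0.05,0],[0,-0.075,0],[0,-0.1,0],[0,-0.125,0],[0,-0.145,0],[0,-0.15,0],[0,-0.15,0]], dr=[[0,0,0],[0,0,0],[0,0,0],[0,0,0],[0,0,0],[0,0,0],[0,0,0],[0,0,0]])

```text
time: 6.68
eef_pos: [0.5776, 0.1552, 0.1032]
eef_rot: [-2.172, 2.27, 0.0]
contact_force: [0.9, -0.5, -0.2]
width: 0.0254
```

Emit:
move_arm(translation=[[0,0.03,0],[0,0.12,0],[0,0.28,0],[0,0.4,-0.05],[0,0.47,-0.1],[0,0.47,-0.1]], dr=[[0,0,0],[0,0,0],[0,0,0],[0,0,0],[0,0,0],[0,0,0]])

```text
time: 7.42
eef_pos: [0.4355, 0.1616, 0.1343]
eef_rot: [-2.173, 2.267, -0.002]
contact_force: [0.2, -0.2, 0.9]
width: 0.0257
```

```bash
python3 - <<'E'
from h import *
im,d=snap('scene');W=cloud('scene',d);hsv=cv2.cvtColor(im,cv2.COLOR_RGB2HSV)
m=((hsv[...,0]<5)|(hsv[...,0]>174))&(hsv[...,1]>170)&(W[...,2]>.12)&(W[...,0]>.4)&(W[...,0]<.7)&(abs(W[...,1]-.17)<.1)
print(m.sum(),np.nanpercentile(W[m],[2,50,98],axis=0).round(4).tolist())
t,d2=snap('top');W2=cloud('top',d2);b=np.zeros(d2.shape,bool);b[115:200,172:255]=1
cap=b&(W2[...,2]>.145)&(W2[...,2]<.16)&(t[...,0]>130)&(t[...,1]<60)
if cap.any():
    c,r=cv2.minEnclosingCircle(W2[cap][:,:2].astype(np.float32));print('cap',cap.sum(),c,r)
o=np.zeros((480,800,3),np.uint8);o[:,:400]=cv2.resize(im[140:260,240:340],(400,480),interpolation=3);o[:,400:]=cv2.resize(t[110:230,165:265],(400,480),interpolation=3)
cv2.imwrite('pics/f.png',o[:,:,::-1])
E
python3 plan.py b-.094,0,.12 b-.094,0,.083
```

```text
83 [[0.5917, 0.1367, 0.143], [0.6145, 0.1515, 0.1508], [0.6287, 0.1675, 0.1544]]
cap 172 (0.6061493158340454, 0.15433582663536072) 0.020934399217367172
t 7.53 pos [0.4372 0.1612 0.1334] box [-0.0941 -0.0119] F [0.9 0.6 0.1] w 0.0252
b -0.094 0.0 0.12 -> [-0.04, -0.0, 0.045] dr [-0.001, 0.0, -0.0]
b -0.094 0.0 0.083 -> [-0.04, -0.0, 0.168] dr [-0.001, 0.0, -0.0]
```

View pics/f.png

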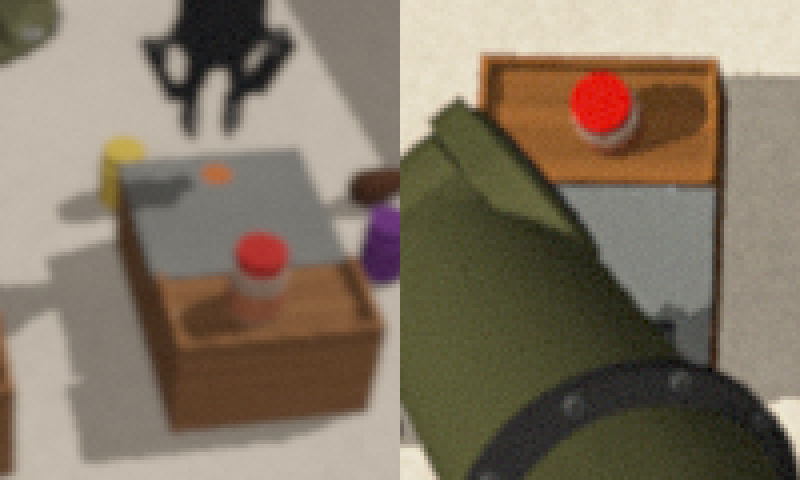

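The jar stands upright mid-shelf, at box x about 75 mm, with its cap at (600,103) in the right half. Next I shut the fingers and press the dot.

Emit:
move_arm(translation=[[-0.02,0,0],[-0.04,0,0],[-0.04,0,0],[-0.04,0,0.04],[-0.04,0,0.08],[-0.04,0,0.12],[-0.04,0,0.135],[-0.04,0,0.135]], dr=[[0,0,0],[0,0,0],[0,0,0],[0,0,0],[0,0,0],[0,0,0],[0,0,0],[0,0,0]], claw=0)

```text
time: 8.52
eef_pos: [0.437, 0.1733, 0.0923]
eef_rot: [2.172, -2.269, -0.001]
contact_force: [-0.4, 0.2, 0.0]
width: 0.0004
```

```bash
python3 plan.py b-.094,0,.083
```

```text
t 8.53 pos [0.437  0.1733 0.0923] box [-0.0948  0.0001] F [-0.4  0.2  0. ] w 0.0004
b -0.094 0.0 0.083 -> [0.0, -0.003, 0.031] dr [0.001, -0.0, 0.0]
```

Emit:
move_arm(translation=[[0,0,0.008],[0,0,0.015],[0,0,0.022],[0,0,0.028],[0,0,0.032],[0,0,0.032]], dr=[[0,0,0],[0,0,0],[0,0,0],[0,0,0],[0,0,0],[0,0,0]])

```text
time: 9.28
eef_pos: [0.4374, 0.1735, 0.0832]
eef_rot: [-2.172, 2.269, -0.0]
contact_force: [-0.6, 0.1, 4.0]
width: 0.0002
```

Emit:
move_arm(translation=[[0,0,0.003],[0,0,0.003]], dr=[[0,0,0],[0,0,0]])

```text
time: 9.52
eef_pos: [0.4374, 0.1735, 0.0823]
eef_rot: [-2.172, 2.269, -0.0]
contact_force: [1.2, -0.9, 4.6]
width: -0.0001
```

Emit:
move_arm(translation=[[0,0,-0.02],[0,0,-0.05],[0,0,-0.1],[0,0,-0.16],[0,0,-0.23],[0,0,-0.31],[0,0,-0.4],[0,0,-0.48]], dr=[[0,0,0],[0,0,0],[0,0,0],[0,0,0],[0,0,0],[0,0,0],[0,0,0],[0,0,0]])

```text
time: 10.52
eef_pos: [0.4365, 0.1729, 0.2273]
eef_rot: [2.171, -2.269, -0.001]
contact_force: [0.2, -0.1, -0.4]
width: -0.0
```

Emit:
move_arm(translation=[[0.1,0,-0.05],[0.3,0,-0.1],[0.5,0,-0.1],[0.7,0,-0.1],[0.7,0,-0.1],[0.7,0,-0.1]], dr=[[0,0,0],[0,0,0],[0,0,0],[0,0,0],[0,0,0],[0,0,0]])

```text
time: 11.28
eef_pos: [0.4276, -0.0361, 0.2563]
eef_rot: [2.172, -2.27, -0.001]
contact_force: [0.2, 0.9, -0.6]
width: -0.0002
```

Run:
```python
from h import *
im,d=snap('scene');t,d2=snap('top');W2=cloud('top',d2);b=np.zeros(d2.shape,bool);b[110:220,165:260]=1
cap=b&(W2[...,2]>.14)&(t[...,0]>130)&(t[...,1]<60)
c,r=cv2.minEnclosingCircle(W2[cap][:,:2].astype(np.float32));print('cap',cap.sum(),c,r,np.median(W2[cap][:,2]))
for n,y0 in(('orange',.17),('green',-.13)):
    for x in (.42,.45,.48,.51,.54):
        m=(abs(W2[...,0]-x)<.008)&(abs(W2[...,1]-y0)<.06)&(W2[...,2]<.3);print(n,x,np.median(W2[m][:,2]).round(4))
o=np.zeros((480,800,3),np.uint8);o[:,:400]=cv2.resize(im[140:260,180:340],(400,300),interpolation=3)[:300].repeat(1,0) if 0 else 0
o[:300,:400]=cv2.resize(im[140:260,180:340],(400,300),interpolation=3);o[:300,400:]=cv2.resize(t[110:245,150:330],(400,300),interpolation=3)
cv2.imwrite('pics/g.png',o[:300,:,::-1]);s=manip.state();print(s['time'],s['eef_pos'],s['contact_force'])
```

```text
cap 174 (0.6063350439071655, 0.1540525257587433) 0.020714042708277702 0.15033793606111
orange 0.42 0.0733
orange 0.45 0.162
orange 0.48 0.1445
orange 0.51 0.1257
orange 0.54 0.1075
green 0.42 nan
green 0.45 nan
green 0.48 nan
green 0.51 nan
green 0.54 nan
11.375 [ 0.4278734  -0.03507289  0.25626959] [-0.19962237 -0.11331862 -0.09496839]
  return _methods._mean(a, axis=axis, dtype=dtype,
  ret = ret.dtype.type(ret / rcount)
```

View pics/g.png

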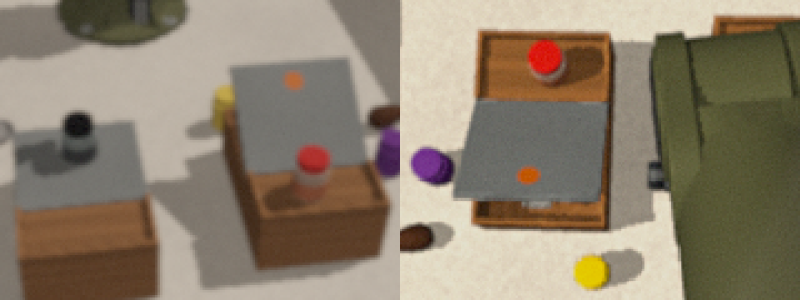

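The orange lid is ajar: its slope is about 0.55 rad and its dot is at (528,175). The jar is upright on the shelf at (545,55), the green box is shut, and the robot is clear.

```bash
python3 -c "
from rig import manip
print(manip.hand_in())"
```

```text
the job is handed in; nothing more can be done
None
```

The job is done and handed in at about 11.4 s of the 48 s allowed.

- **Jar:** I pushed the red-capped jar with the two fingertips along the lid onto the fixed shelf. It stands upright with its centre about 75 mm behind the box origin, so its front edge is about 20 mm behind the rear edge of the lid. It did not move when the lid sprang open.
- **Lid:** I pressed the orange dot down about 8 mm with the fingers shut, at about 4.6 N, and raised them. The lid sprang to about 0.55 rad, its stop.
- **Other things:** In the last pictures the pepper jar still stood on the shut green box. The yellow and purple jars and the pestle looked unmoved. The robot was clear of everything.
- **Checks that failed or were not made:**
  - The depth check of the green lid gave no reading because the arm blocked the top camera, so that lid was judged shut from the scene picture only.
  - I did not check the sieve, spoons or mortar again at the end, though the arm stayed well above the spoons and away from the others.

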